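Set the end stop on a drill jig and hold a flat bar in its slot

TASK

Set up the drill jig for the next hole: lift the end stop with the long button out of its wooden rack, hang it by its eye on the jig's peg with the button facing the slot, slid right back against the upright, and let go of it. Then feed the flat bar lengthways through the jig's slot until its end butts against that button, and finish with the gripper still holding the bar there, level and lightly pressed against the stop, ready for drilling. The short stop stays in the rack.

Things in the scene. Friction and masses are not known exactly. Their poses are not given: they have to be found in the camera images.
- jig: Fixed metal drill jig. Base plate 160 (x) x 112 (y) x 12 mm; origin at the centre of its underside, on the table; +x is the feed direction, slot to upright, z up. Entry block with the slot: x = -62 to -34 mm, 92 mm wide, top at z = 72 mm (drill bush on it to 78 mm). Rear upright: front face at x = +55 mm, 60 mm wide, 14 mm thick, top at z = 112 mm. Between them it is open from above.
- slot (a point): Centre of the slot's mouth, on the front face of the block, 50 mm above the table; axes as the jig. The slot runs level along +x through the block, 42 mm wide (y) and 8 mm high (z): 2 mm wider and higher than the bar. Its first 8 mm are a tapered lead-in, 52 x 18 mm at the mouth; the other 20 mm are straight.
- peg (a point): Root of the peg: the point where its axis meets the front face of the upright, 97 mm above the table; axes as the jig. The peg is a level round pin, 10 mm in diameter, that sticks out 28 mm towards the slot (-x).
- rack: Low wooden rack, fixed to the table, 56 (x) x 176 (y) mm, 33 mm high; origin at the centre of its underside. Two pockets 10 x 43 mm, 23 mm deep, at y = +50 and -50 mm; one end stop stands upright in each (which is where varies), button to -x, leaning forward a little.
- long_stop: End stop to use, 0.28 kg: upright steel plate 8 (x) x 40 (y) x 115 (z) mm; origin at the centre of its underside, z = 10 mm in the rack. Through it along x goes a round eye of 18 mm, centre 75 mm up. A round button, 16 mm across, 32 mm up, sticks out 30 mm from its -x face. Grip it across the 40 mm width, above the eye. Hung, the eye's centre is 4 mm below the peg's axis.
- long_stop_eye (a point): Centre of the long stop's eye, in the middle of the plate's thickness; axes as the long stop.
- long_stop_tip (a point): Centre of the flat end of the long stop's button, 34 mm in front (-x) of the middle of the plate; the bar's end butts against it.
- short_stop: The other end stop, of the same plate with the same eye and place of the button, but its button sticks out only 14 mm. Stays in the rack.
- bar: Flat steel bar, 40 mm wide (x), 150 mm long (y), 6 mm thick (z), 0.3 kg; origin at the centre of its underside. It lies flat and about centred across the wood block, its underside 38 mm above the table, both ends overhanging by about 50 mm, where it can be gripped across its width. Either end may go first.
- packing: Wood block, 50 (x) x 100 (y) x 38 (z) mm, fixed, under the bar; its 100 mm side runs across the bar. Origin at the centre of its underside.

How it is judged (in metres and radians):
On the way:
1. the long stop hangs by its eye on the jig's peg, back against the upright, button to the slot, let go (x of long_stop_eye in the frame of peg between -0.011 and 0 m and y of long_stop_eye in the frame of peg between -0.006 and 0.006 m and z of long_stop_eye in the frame of peg between -0.008 and 0.001 m and x of long_stop_tip in the frame of peg below -0.03 m and angle between long_stop's own z axis and vertical below 0.2 rad and contact force between long_stop and jig above 0.5 N and contact force between long_stop and the fingers below 0.1 N), for 0.2 s.
At the end, for the whole second after the job is handed in: The gripper holds the bar (over 3 N) in the slot, level and straight within 0.07 rad, its end pressed on the long stop's button (over 1 N) and at rest; that stop hangs by its eye on the peg, within 7 mm of the upright and 0.15 rad of plumb, not touched; the short stop has stayed within 15 mm (x of long_stop_eye in the frame of peg between -0.011 and 0 m and y of long_stop_eye in the frame of peg between -0.006 and 0.006 m and z of long_stop_eye in the frame of peg between -0.008 and 0.002 m and angle between long_stop's own z axis and vertical below 0.15 rad and x of bar in the frame of slot between -0.004 and 0.012 m and y of bar in the frame of slot between -0.004 and 0.004 m and z of bar in the frame of slot between -0.0075 and 0.0015 m and angle between the y axis of bar and the x axis of jig, either way round below 0.07 rad and angle between bar's own z axis and vertical below 0.07 rad and contact force between bar and long_stop above 1 N and contact force between bar and the fingers above 3 N and contact force between long_stop and the fingers below 0.1 N and linear speed of bar below 0.02 m/s and distance of short_stop from where it was at the start of the episode below 0.015 m); the arm keeps its last pose, push and grip.
It fails at once if the bar is rammed against the stop (over 50 N) (contact force between bar and long_stop above 50 N).
It also fails if it takes over 62 s, if anything falls off the work surface, if the arm or the gripper's body presses on something with over 40 N, if the wrist force passes 120 N, or if a joint passes its speed limit or range.

ROBOT

A 6-joint arm with a two-finger parallel gripper is mounted at the origin on the work surface; the furniture and walls round the work are solid. World frame = base frame: x ahead of the robot, y to its left, z up, the work surface at z = 0. Lengths are in mm, angles in rad, forces in N, time in s.
With the tool pointing down it reaches from about 425 to 950 mm from the base axis. Payload 14.7 kg.
Tool frame: the origin (TCP) lies midway between the tips of the shut fingers; the grasp point (between the pads) lies 19 mm behind it (robot.hold_point_z is the distance from the TCP to the grasp point, in mm); z points along the fingers, y is the line along which they close (so a half turn about z gives the same grasp; the last joint's range is limited). The gripper opens to 85 mm and grips with 20 to 120 N. Pads are 22 mm wide; open, the fingers measure 114 mm over their backs; the gripper's body (76 mm by 85 mm) begins 54 mm behind the grasp point. The pads swing forward as they close: fully open they stand 13 mm farther back than shut.
Start: joints at [1.211, 0.48, 1.596, -0, 1.065, -0.047], TCP at [199.996, 618.461, 194.797] pointing down, gripper open.
Joint ranges: [-2.75, 2.75], [-0.82, 2.05], [0.23, 2.67], [-1.56, 4.7], [0.09, 2.69], [-2.92, 2.92]. Speed limits (rad/s): [1.89, 1.89, 2.39, 3.01, 3.01, 3.01].

INTERFACE

Orientations are given as a rotation vector (axis times angle).
In Python, from station import robot, eyes, order gives the robot as it stands. The module is installed in compiled form; this text tells all that it offers.
- The arm moves only by the tool drive_tool, never from a script. Its argument "deltas" is a list of rows, each an object of numbers: "x", "y", "z": the shift along the tool's x, y, z in units of 40 mm (1.0 is 40 mm); "roll": the turn about the tool's z in units of 5 degrees (1.0 is 5 degrees); "claw": the finger opening in mm, from 0 to 85.4. A call has 1 to 12 rows; each row shifts and turns the commanded pose from where the row before left it, along the tool's axes as they then stand; what a row does not reach is not made up. A row lasts 1/12 s, in which the tool goes at most 41.7 mm and 7.16 degrees, less where a joint would pass 70% of its speed; a pose out of reach is approached as far as the arm can. A call is refused whole if a number of a shift passes 1 or a number of a turn 1, either way. A call with a gripper value outside its range is refused whole. The fingers move at their own pace and stop on an object; the grip force is fixed at half the most. Time passes only in rows, so rows that do not move let the fingers close. It gives the time, the measured TCP pose, the force, the opening and the grip force at its end, in the units of the state.
- robot.sense(): the state, without advancing time (a new reading comes with each control period).
- eyes.snapshot(name): name is "scene" or "side" or "wrist"; returns the picture (480x640x3 uint8, red, green, blue); there is no depth.
- eyes.camera_params(name): a dict with "mtx" (3x3 intrinsics, pixels), "D" ([k1, k2, p1, p2, k3] as OpenCV has them; the pictures are not rectified), "xyz" and "attitude" of the camera in the world. Camera axes: x right, y up, looking along -z (the intrinsics and any distortion apply to the point x, -y, -z); pixel columns grow to the right and rows downward; lengths in mm; the calibration is good to about 2 mm. A picture is of the moment at which its call begins: read the wrist's pose just before it. camera_params takes no time and is no camera call; for the wrist camera it gives the pose at the moment of the call.
- order.close_job(): hands the job in; it is judged then, once.
The state is a dict: "time_s": time; "joints": joint angles; "dq": joint speeds; "tau": joint torques, N m; "position": TCP position; "tcp_rot": TCP orientation; "force": force on the tool from outside, world axes, zero at the start; "torque": the same for the moment, N m; "grip_width": finger opening in mm; "finger_force": force on a finger pad.
Only numpy, scipy, OpenCV 4.12 (cv2) and the standard library are available. Lean on these libraries where they do the work, as an engineer would, in place of code of your own. Each camera call takes 0.05 s, during which the arm holds its last target. There are 200 camera calls.

## Working session

There is one attempt and no reset: what is moved stays moved. The work goes in short steps, Python scripts to look and compute and a tool call to move; the robot and the scene stay as the last step left them, time stands still between calls to the robot, and variables do not carry over. Pictures are saved under pics/ and viewed, at most 10 in all, crops included, and the job is handed in when it is done.

Besides the shell and the picture viewer there is one more tool, called after ">>>" as name(argument=value, ...) on one line, values as JSON. drive_tool: Moves the arm, as the interface text tells. Its arguments: {"type":"object","properties":{"deltas":{"type":"array","items":{"type":"object","properties":{"x":{"type":"number"},"y":{"type":"number"},"z":{"type":"number"},"roll":{"type":"number"},"claw":{"type":"number"}}}}},"required":["deltas"]}

```bash
mkdir -p pics; python3 - <<'E'
from station import robot, eyes, order
import cv2, numpy as np
s=robot.sense(); print(s)
for n in ("scene","side","wrist"):
    print(n,eyes.camera_params(n))
    cv2.imwrite(f"pics/{n}0.png",eyes.snapshot(n)[:,:,::-1])
E
```

```text
{'time_s': 0.0, 'joints': array([ 1.21139912e+00,  4.80862094e-01,  1.59687644e+00, -1.30763017e-05,
        1.06510726e+00, -4.65764455e-02]), 'dq': array([-0.00054523,  0.00120936, -0.00101508,  0.00042286, -0.0015665 ,
        0.00071117]), 'tau': array([-1.13572572e-03, -9.50681162e+01, -4.30160022e+01, -1.41854861e-05,
        1.27086014e-02, -1.66893597e-05]), 'position': array([199.8390188 , 618.0274125 , 194.15183426]), 'tcp_rot': array([-4.89329092e-01, -3.10300513e+00,  1.93149027e-03]), 'force': array([ 0.12982353, -0.03839828,  0.27187743]), 'torque': array([-0.0267872 , -0.02013885,  0.00296655]), 'finger_force': 0.0, 'grip_width': 85.36554738866201}
scene {'mtx': array([[574.89348821,   0.        , 320.99334775],
       [  0.        , 574.89348821, 234.64373104],
       [  0.        ,   0.        ,   1.        ]]), 'D': array([-0.10552694,  0.        ,  0.        ,  0.        ,  0.        ]), 'xyz': array([-235.53619568, -844.06024659,  649.57701411]), 'attitude': array([ 1.01840089, -0.43996737, -0.70053014])}
side {'mtx': array([[511.40697576,   0.        , 321.78942047],
       [  0.        , 511.40697576, 236.69590358],
       [  0.        ,   0.        ,   1.        ]]), 'D': array([-0.14708041,  0.        ,  0.        ,  0.        ,  0.        ]), 'xyz': array([  465.69253007, -1099.5501879 ,   775.55475707]), 'attitude': array([ 0.97317731, -0.03860547, -0.09425901])}
wrist {'mtx': array([[371.42540318,   0.        , 320.14334446],
       [  0.        , 371.42540318, 239.20256437],
       [  0.        ,   0.        ,   1.        ]]), 'D': array([0.02494673, 0.        , 0.        , 0.        , 0.        ]), 'xyz': array([128.87851515, 640.23697812, 373.28825382]), 'attitude': array([-0.25490497, -0.18322774,  1.24887476])}
```

View pics/scene0.png

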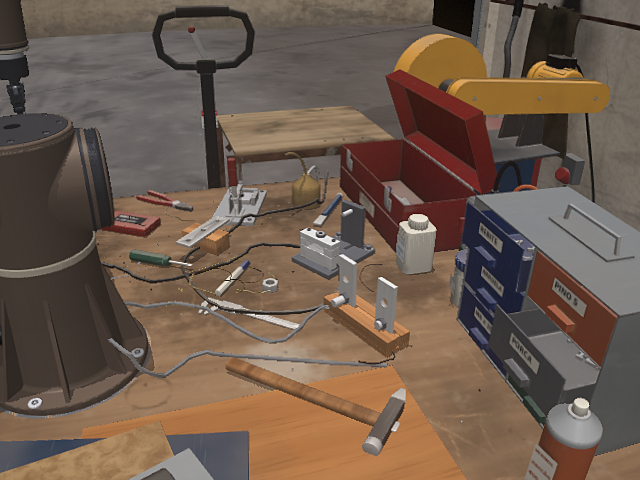

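View pics/side0.png

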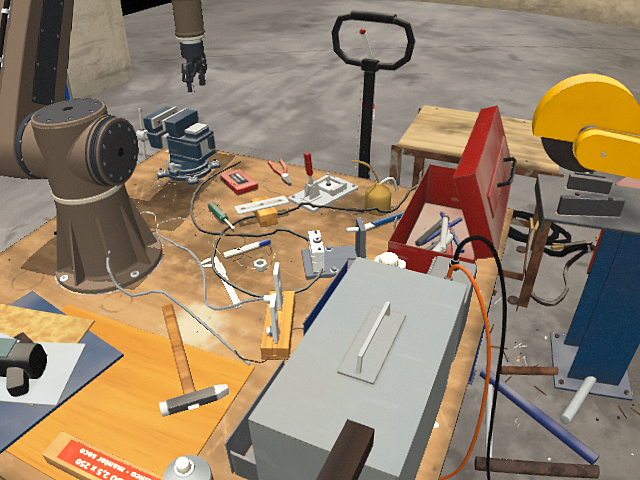

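The scene view shows the jig at about (335,245), the rack with two stops at (365,315) and the bar on its packing at about (205,237). In the side view they are at (330,250), (278,310) and (262,210).

```bash
cat > h.py <<'E'
from station import robot, eyes, order
import cv2, numpy as np
from scipy.spatial.transform import Rotation as R
F=np.diag([1,-1,-1.])
def ray(c,p):
    u=cv2.undistortPoints(np.array([[p]],float),c["mtx"],c["D"])[0,0]
    d=R.from_rotvec(c["attitude"]).as_matrix()@np.array([u[0],-u[1],-1]); return c["xyz"],d/np.linalg.norm(d)
def atz(c,p,z):
    o,d=ray(c,p); return o+d*(z-o[2])/d[2]
def tri(*cp):
    A=np.zeros((3,3));b=np.zeros(3);L=[ray(c,p) for c,p in cp]
    for o,d in L:
        P=np.eye(3)-np.outer(d,d);A+=P;b+=P@o
    x=np.linalg.solve(A,b); return x,[round(float(np.linalg.norm(np.cross(d,x-o))),1) for o,d in L]
def proj(c,X):
    Rm=R.from_rotvec(c["attitude"]).as_matrix()
    Y=((np.atleast_2d(X)-c["xyz"])@Rm)@F
    return cv2.projectPoints(Y,np.zeros(3),np.zeros(3),c["mtx"],c["D"])[0][:,0]
E
python3 - <<'E'
from h import *
np.set_printoptions(precision=1,suppress=True)
sc=eyes.camera_params("scene");si=eyes.camera_params("side")
print(atz(sc,(365,318),33),atz(si,(278,325),33))
print(atz(sc,(335,260),12),atz(si,(335,262),12))
print(atz(sc,(200,235),44),atz(si,(258,206),44))
a=cv2.imread("pics/scene0.png")[170:370,170:430];b=cv2.imread("pics/side0.png")[190:370,190:390]
cv2.imwrite("pics/c0.png",cv2.resize(a,None,fx=3,fy=3,interpolation=cv2.INTER_CUBIC))
cv2.imwrite("pics/c1.png",cv2.resize(b,None,fx=3.3,fy=3.3,interpolation=cv2.INTER_CUBIC))
w=eyes.camera_params("wrist");T=R.from_rotvec(robot.sense()["tcp_rot"]).as_matrix()
print("tool axes",T,"cam in tool",T.T@(w["xyz"]-robot.sense()["position"]),T.T@R.from_rotvec(w["attitude"]).as_matrix())
E
```

```text
[ 427.1 -312.4   33. ] [ 443.  -325.7   33. ]
[ 564.2 -108.    12. ] [589.3 -96.   12. ]
[384.9 140.2  44. ] [400.4 143.9  44. ]
tool axes [[-1.   0.3 -0. ]
 [ 0.3  1.  -0. ]
 [ 0.  -0.  -1. ]] cam in tool [  74.4   -1.  -179.1] [[ 0.   1.   0.3]
 [ 1.  -0.   0. ]
 [ 0.   0.3 -1. ]]
```

View pics/c0.png

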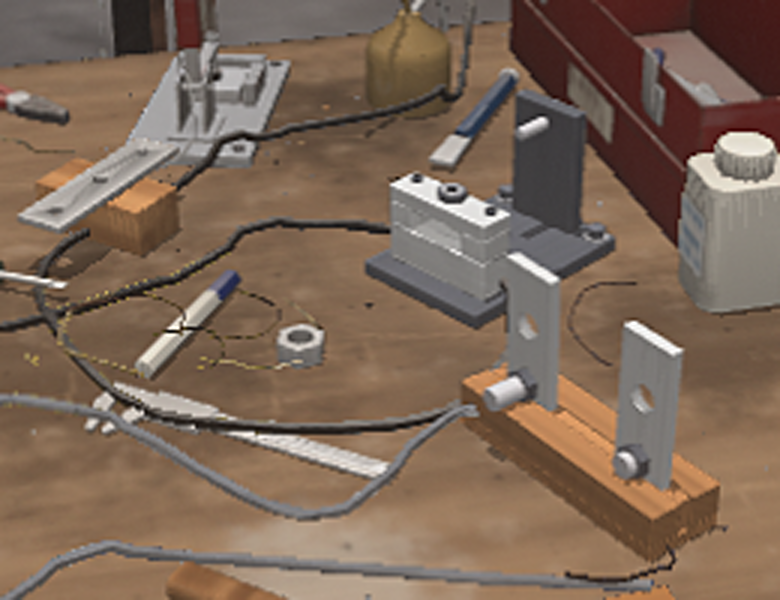

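View pics/c1.png

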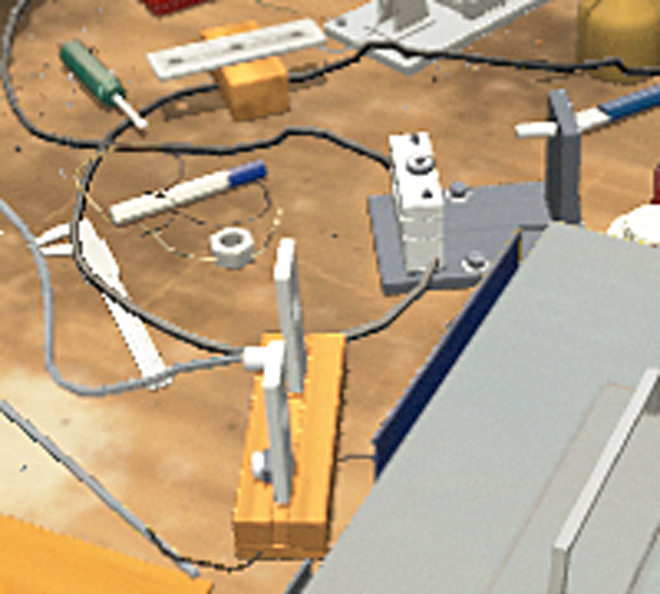

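The far (+y) stop has the longer button. Its top edge is at (508,255)-(557,283) in the scene crop, its eye at (526,325) and its tip at about (493,390). The peg tip is at (522,132) there and at (517,130) in the side crop. The bar lies roughly along world x. I'm moving the wrist camera over the bar now.

>>> drive_tool(deltas=[{"x":-0.72,"y":-0.74,"z":-0.1},{"x":-0.72,"y":-0.74,"z":-0.1},{"x":-0.72,"y":-0.74,"z":-0.1},{"x":-0.72,"y":-0.74,"z":-0.1},{"x":-0.72,"y":-0.74,"z":-0.1},{"x":-0.72,"y":-0.74,"z":-0.1},{"x":-0.72,"y":-0.74,"z":-0.1},{"x":-0.72,"y":-0.74,"z":-0.1},{"x":-0.72,"y":-0.74,"z":-0.1},{"x":-0.72,"y":-0.74,"z":-0.1},{"x":-0.72,"y":-0.74,"z":-0.1},{"x":-0.5,"y":-0.5}])

```text
$.deltas[0]: bad value
```

>>> drive_tool(deltas=[{"x":-0.72,"y":-0.74,"z":-0.1,"roll":0,"claw":85},{"x":-0.72,"y":-0.74,"z":-0.1,"roll":0,"claw":85},{"x":-0.72,"y":-0.74,"z":-0.1,"roll":0,"claw":85},{"x":-0.72,"y":-0.74,"z":-0.1,"roll":0,"claw":85},{"x":-0.72,"y":-0.74,"z":-0.1,"roll":0,"claw":85},{"x":-0.72,"y":-0.74,"z":-0.1,"roll":0,"claw":85},{"x":-0.72,"y":-0.74,"z":-0.1,"roll":0,"claw":85},{"x":-0.72,"y":-0.74,"z":-0.1,"roll":0,"claw":85},{"x":-0.72,"y":-0.74,"z":-0.1,"roll":0,"claw":85},{"x":-0.72,"y":-0.74,"z":-0.1,"roll":0,"claw":85},{"x":-0.72,"y":-0.74,"z":-0.1,"roll":0,"claw":85},{"x":-0.5,"y":-0.5,"z":0,"roll":0,"claw":85}])

```text
time_s: 1.15
position: [415.2, 183.2, 239.5]
tcp_rot: [0.49, 3.102, 0.0]
force: [0.2, 0.8, 0.7]
grip_width: 85.0
finger_force: 0.0
```

```bash
cat >> h.py <<'E'
import pickle
def shot(n,tag):
    for i in range(4 if n=="wrist" else 1):
        c=eyes.camera_params(n); a=eyes.snapshot(n)
    cv2.imwrite(f"pics/{tag}.png",a[:,:,::-1]); pickle.dump(c,open(f"pics/{tag}.pkl","wb"))
def cam(tag): return pickle.load(open(f"pics/{tag}.pkl","rb"))
E
python3 - <<'E'
from h import *
shot("wrist","w1"); s=robot.sense(); print(s["position"],s["tcp_rot"],s["dq"])
E
```

```text
[414.20921519 185.45475489 238.74411752] [-4.92973470e-01 -3.10239141e+00 -1.77246990e-04] [0.03964484 0.00311184 0.00187248 0.00476622 0.00072383 0.00818423]
```

>>> drive_tool(deltas=[{"x":-0.33,"y":-0.88,"z":-0.15,"roll":0,"claw":85},{"x":-0.33,"y":-0.88,"z":-0.15,"roll":0,"claw":85},{"x":-0.33,"y":-0.88,"z":-0.15,"roll":0,"claw":85},{"x":-0.33,"y":-0.88,"z":-0.15,"roll":0,"claw":85},{"x":-0.33,"y":-0.88,"z":-0.15,"roll":0,"claw":85},{"x":-0.33,"y":-0.88,"z":-0.15,"roll":0,"claw":85},{"x":-0.33,"y":-0.88,"z":-0.15,"roll":0,"claw":85},{"x":-0.33,"y":-0.88,"z":-0.15,"roll":0,"claw":85},{"x":-0.33,"y":-0.88,"z":-0.15,"roll":0,"claw":85},{"x":-0.33,"y":-0.88,"z":-0.15,"roll":0,"claw":85},{"x":0,"y":0,"z":0,"roll":0,"claw":85}])

```text
time_s: 2.27
position: [432.7, -194.0, 299.6]
tcp_rot: [0.491, 3.101, -0.003]
force: [0.2, 0.6, -0.1]
grip_width: 85.2
finger_force: 0.0
```

```bash
python3 - <<'E'
from h import *
shot("wrist","w2"); s=robot.sense(); print(s["time_s"],s["position"],s["tcp_rot"])
E
```

```text
2.4667 [ 431.36325537 -188.04010096  298.36338423] [-4.87498547e-01 -3.10260782e+00 -1.17092519e-03]
```

View pics/w1.png

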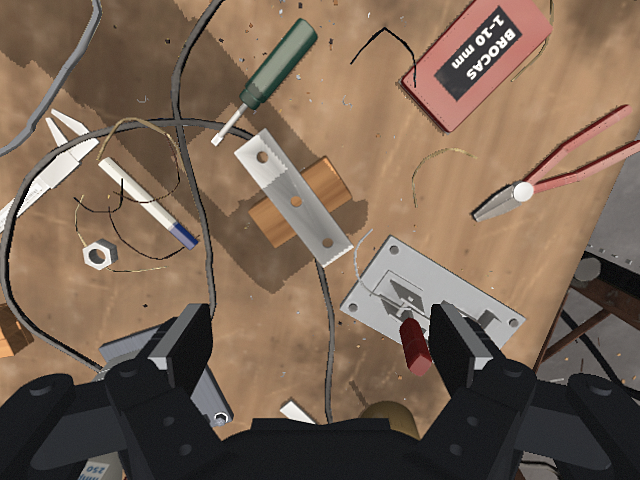

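View pics/w2.png

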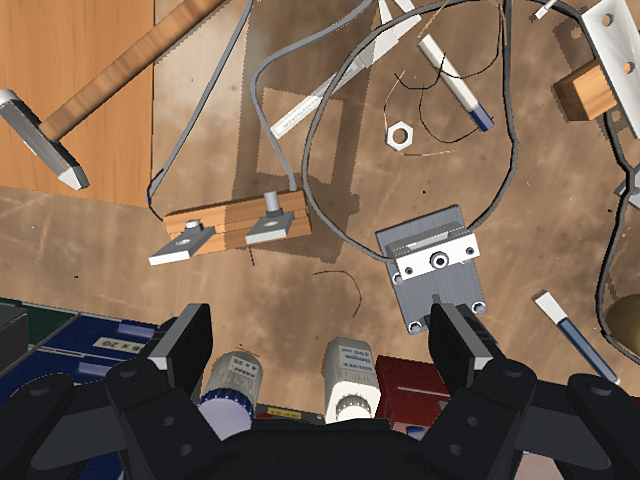

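w1 shows the bar with corners at (234,148), (263,129), (353,242) and (323,266). w2 shows the long stop's button at (272,200) and its top edge at (246,243)-(291,236). In the same view the jig's front base edge runs (375,234)-(461,205). I'll fit the models and check the overlay.

```bash
cat > fit.py <<'E'
from h import *
from scipy.optimize import least_squares
np.set_printoptions(precision=1,suppress=True)
C={"sc":eyes.camera_params("scene"),"si":eyes.camera_params("side"),"w1":cam("w1"),"w2":cam("w2")}
def S(p): return np.array(p)/3+170-1/3
def Q(p): return np.array(p)/3.3+190-.35
def place(q,X):  # q: x,y,z,yaw,pitch
    return R.from_euler("ZY",[q[3],q[4]]).apply(np.atleast_2d(X))+q[:3]
def fit(q0,free,obs):
    def full(p): q=np.array(q0,float); q[free]=p; return q
    def res(p):
        q=full(p); return np.concatenate([proj(C[c],place(q,X))[0]-np.array(u) for c,X,u in obs])
    r=least_squares(res,np.array(q0,float)[free],loss="soft_l1",f_scale=2,x_scale=[{3:.02,4:.02}.get(i,5) for i in free])
    q=full(r.x); e=res(r.x).reshape(-1,2)
    for (c,X,u),k in zip(obs,e): print(c,X,k)
    return q
E
cat > f1.py <<'E'
from fit import *
jig=fit([575,-100,0,-.2,0],[0,1,2,3],[("w2",(-80,-56,12),(375,234)),("w2",(-80,56,12),(461,205)),
 ("sc",(-80,56,12),S((368,265))),("sc",(-80,-56,12),S((478,325))),("sc",(80,-56,12),S((613,240))),
 ("sc",(-62,46,72),S((391,182))),("sc",(27,0,97),S((522,132))),("sc",(55,30,112),S((517,92))),
 ("si",(27,0,97),Q((517,130))),("si",(-62,-46,72),Q((412,203))),("si",(-62,46,72),Q((390,137)))])
print("jig",jig)
L=fit([430,-270,10,-.2,0.05],[0,1,2,3,4],[("sc",(-4,20,115),S((507,258))),("sc",(-4,-20,115),S((553,289))),("sc",(-4,0,75),S((526,325))),("sc",(-34,0,32),S((491,390))),
 ("w2",(4,-20,115),(246,244)),("w2",(4,20,115),(291,236)),("w2",(-34,0,32),(271,191)),("si",(-34,0,32),Q((247,358))),("si",(0,20,115),Q((287,241)))])
print("long",L)
B=fit([390,140,38,-.2,0],[0,1,2,3],[("w1",(-75,-20,6),(234,148)),("w1",(-75,20,6),(263,129)),("w1",(75,20,6),(353,242)),("w1",(75,-20,6),(323,266)),
 ("si",(-75,20,6),Q((148,52))),("si",(-75,-20,6),Q((157,78))),("si",(75,-20,6),Q((328,42))),("si",(75,20,6),Q((318,20)))])
print("bar",B)
pickle.dump((jig,L,B),open("fit.pkl","wb"))
def box(lo,hi): 
    c=np.array([[ (lo,hi)[i>>k&1][k] for k in range(3)] for i in range(8)],float)
    return [(c[i],c[i|1<<k]) for i in range(8) for k in range(3) if not i>>k&1]
def draw(tag,cn,sub,f):
    a=cv2.imread(f"pics/{tag}.png"); x0,y0,x1,y1=sub; a=cv2.resize(a[y0:y1,x0:x1],None,fx=f,fy=f,interpolation=cv2.INTER_CUBIC)
    for q,bx in ((jig,[((-80,-56,0),(80,56,12)),((-62,-46,12),(-34,46,72)),((55,-30,12),(69,30,112)),((27,-.1,97),(55,.1,97.1))]),(L,[((-4,-20,0),(4,20,115)),((-34,-.1,32),(-4,.1,32.1)),((-4,-9,75),(-3.9,9,75.1))]),(B,[((-75,-20,0),(75,20,6))])):
        for lo,hi in bx:
            for s,e in box(lo,hi):
                P=(proj(C[cn],place(q,[s,e]))-[x0,y0])*f
                if abs(P).max()<3000: cv2.line(a,*[tuple(map(int,p*8)) for p in P],(0,255,0),1,cv2.LINE_AA,3)
    return a
def comp(name,*im):
    h=max(i.shape[0] for i in im); cv2.imwrite(name,np.hstack([cv2.copyMakeBorder(i,0,h-i.shape[0],0,3,0) for i in im])); print(h,sum(i.shape[1]+3 for i in im))
o=cv2.imread
top=np.hstack([draw("w2","w2",(225,180,315,260),4)[:320],draw("w2","w2",(365,195,500,275),3)[:320]if 0 else cv2.copyMakeBorder(draw("w2","w2",(370,195,500,300),3),0,5,0,0,0)])
bot=np.hstack([draw("w1","w1",(225,120,365,270),1.8)[:270],cv2.copyMakeBorder(draw("scene0","sc",(285,195,385,320),2.2),0,0,0,0,0)[:270]])
bot=np.hstack([bot,draw("side0","si",(255,200,375,350),1.8)[:270]])
W=max(top.shape[1],bot.shape[1]); cv2.imwrite("pics/ov.png",np.vstack([cv2.copyMakeBorder(i,0,0,0,W-i.shape[1],0) for i in (top,bot)])); print(W)
E
python3 f1.py
```

```text
w2 (-80, -56, 12) [1.1 1. ]
w2 (-80, 56, 12) [-1.   1.5]
sc (-80, 56, 12) [-1.3 -1.4]
sc (-80, -56, 12) [-0.6 -2.7]
sc (80, -56, 12) [ 1.4 -1. ]
sc (-62, 46, 72) [-0.1  1.1]
sc (27, 0, 97) [-0.7  1.2]
sc (55, 30, 112) [-0.7  0.6]
si (27, 0, 97) [-0.5  0.9]
si (-62, -46, 72) [-2.9  1.3]
si (-62, 46, 72) [-0.4 -0.1]
jig [590.1 -80.   -3.1   0.    0. ]
sc (-4, 20, 115) [-0.1 -0.2]
sc (-4, -20, 115) [-1.4 -1.5]
sc (-4, 0, 75) [0.3 0.3]
sc (-34, 0, 32) [-0.7  3.6]
w2 (4, -20, 115) [ 2.5 -0.1]
w2 (4, 20, 115) [-3.3  1.2]
w2 (-34, 0, 32) [0.3 1.1]
si (-34, 0, 32) [-1.4  0.3]
si (0, 20, 115) [-0.9 -0.2]
long [ 447.8 -249.6    7.7   -0.1   -0. ]
w1 (-75, -20, 6) [-0.7  4.4]
w1 (-75, 20, 6) [ 1.5 -1.7]
w1 (75, 20, 6) [0.2 2.9]
w1 (75, -20, 6) [ 0.2 -0.3]
si (-75, 20, 6) [-2.1  1.8]
si (-75, -20, 6) [-0.9  0.7]
si (75, -20, 6) [-2.  -0.2]
si (75, 20, 6) [-3.9  0.2]
bar [405.1 159.5  32.8   0.3   0. ]
750
```

View pics/ov.png

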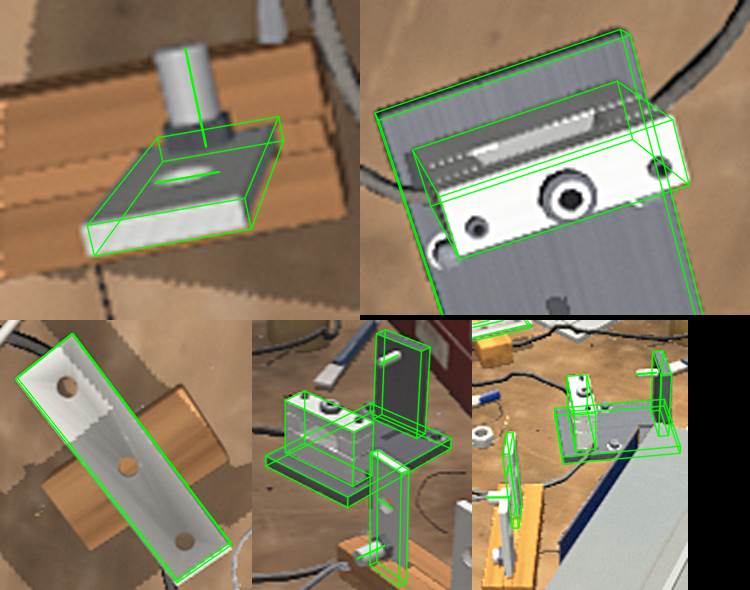

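The overlay agrees within 1-2 px for the jig block at (438,198), the stop's top edge at (83,226)-(245,198) and the bar. Next I'll refine with heights fixed as a check.

```bash
cat > f2.py <<'E'
from fit import *
np.set_printoptions(precision=3,suppress=True)
W=lambda p,f,x,y:((np.array(p)+.5)/f-.5+[x,y])
A=lambda p:W(p,4,225,180)
J=lambda p:W((p[0]-360,p[1]),3,370,195)
for zz in (0,1):
  jig=fit([590,-80,0,0,0],[0,1,3]+[2]*zz,[("w2",(-80,-56,12),J((376,112))),("w2",(-80,56,12),J((622,32))),("w2",(-62,-46,72),J((437,197))),("w2",(-62,46,72),J((672,118))),("w2",(-34,-46,72),J((459,257))),("w2",(-34,46,72),J((690,182))),
 ("sc",(-80,56,12),S((368,265))),("sc",(-62,46,72),S((391,182))),("sc",(27,0,97),S((524,132))),("sc",(55,30,112),S((517,92))),("si",(27,0,97),Q((517,130)))])
  print("jig",jig)
  L=fit([447,-250,10,-.1,0.0],[0,1,3,4]+[2]*zz,[("sc",(-4,20,115),S((507,258))),("sc",(-4,-20,115),S((553,289))),("sc",(-4,0,75),S((526,325))),
 ("w2",(-4,-20,115),A((83,226))),("w2",(-4,20,115),A((245,198))),("w2",(4,-20,115),A((95,255))),("w2",(4,20,115),A((252,230))),("w2",(-34,0,34),A((182,47))),("si",(-34,0,32),Q((247,358))),("si",(0,20,115),Q((287,241)))])
  print("long",L)
B4=lambda p:W((p[0],p[1]-320),1.8,225,120)
B=fit([405,159,38,.3,0],[0,1,3],[("w1",(-75,-20,6),B4((17,378))),("w1",(-75,20,6),B4((72,334))),("w1",(75,20,6),B4((231,546))),("w1",(75,-20,6),B4((179,580)))])
print("bar",B)
s=robot.sense();print(s["time_s"],s["position"])
T=R.from_rotvec(s["tcp_rot"]).as_matrix();print(np.degrees(np.arctan2(T[1],T[0])))
E
python3 f2.py
```

```text
w2 (-80, -56, 12) [-0.172  2.114]
w2 (-80, 56, 12) [2.355 0.333]
w2 (-62, -46, 72) [-0.335 -0.655]
w2 (-62, 46, 72) [-0.2    0.059]
w2 (-34, -46, 72) [-0.97   0.433]
w2 (-34, 46, 72) [-0.707  0.761]
sc (-80, 56, 12) [-1.652 -2.051]
sc (-62, 46, 72) [-0.413  0.365]
sc (27, 0, 97) [-1.451  0.545]
sc (55, 30, 112) [-0.741 -0.042]
si (27, 0, 97) [-1.402  0.316]
jig [587.693 -81.673   0.      0.029   0.   ]
sc (-4, 20, 115) [-0.312 -1.101]
sc (-4, -20, 115) [-1.557 -2.384]
sc (-4, 0, 75) [ 0.227 -0.528]
w2 (-4, -20, 115) [0.377 0.059]
w2 (-4, 20, 115) [-0.46  0.2 ]
w2 (4, -20, 115) [-0.813  0.502]
w2 (4, 20, 115) [-0.603 -0.033]
w2 (-34, 0, 34) [0.312 1.011]
si (-34, 0, 32) [-1.696 -0.375]
si (0, 20, 115) [-1.35  -1.013]
long [ 447.577 -249.87    10.      -0.136   -0.042]
w2 (-80, -56, 12) [0.007 2.23 ]
w2 (-80, 56, 12) [2.288 0.396]
w2 (-62, -46, 72) [-0.171 -0.617]
w2 (-62, 46, 72) [-0.286  0.055]
w2 (-34, -46, 72) [-0.791  0.4  ]
w2 (-34, 46, 72) [-0.77   0.685]
sc (-80, 56, 12) [-1.584 -1.711]
sc (-62, 46, 72) [-0.356  0.724]
sc (27, 0, 97) [-1.453  0.881]
sc (55, 30, 112) [-0.771  0.298]
si (27, 0, 97) [-1.23   0.602]
jig [588.186 -81.304  -1.132   0.031   0.   ]
sc (-4, 20, 115) [0.088 0.178]
sc (-4, -20, 115) [-1.215 -1.068]
sc (-4, 0, 75) [0.396 0.803]
w2 (-4, -20, 115) [0.918 0.017]
w2 (-4, 20, 115) [-0.221  0.314]
w2 (4, -20, 115) [-0.292  0.377]
w2 (4, 20, 115) [-0.391 -0.004]
w2 (-34, 0, 34) [0.456 0.556]
si (-34, 0, 32) [-1.681  0.562]
si (0, 20, 115) [-0.858  0.171]
long [ 447.038 -250.025    6.993   -0.138   -0.03 ]
w1 (-75, -20, 6) [-1.158 -0.224]
w1 (-75, 20, 6) [-0.017 -1.281]
w1 (75, 20, 6) [1.462 0.189]
w1 (75, -20, 6) [-0.076  2.443]
bar [404.496 160.75   38.      0.324   0.   ]
2.4667 [ 431.363 -188.04   298.363]
[162.141  72.141 132.013]
```

>>> drive_tool(deltas=[{"x":0,"y":0,"z":0.5,"roll":-1,"claw":70},{"x":0,"y":0,"z":0.5,"roll":-1,"claw":70},{"x":-0.1,"y":-0.37,"z":0.65,"roll":0,"claw":70},{"x":-0.1,"y":-0.37,"z":0.65,"roll":0,"claw":70},{"x":-0.1,"y":-0.37,"z":0.65,"roll":0,"claw":70},{"x":-0.1,"y":-0.37,"z":0.65,"roll":0,"claw":70},{"x":0,"y":0,"z":0,"roll":0,"claw":70},{"x":0,"y":0,"z":0,"roll":0,"claw":70}])

```text
time_s: 3.13
position: [438.5, -248.6, 153.7]
tcp_rot: [-0.215, -3.131, -0.003]
force: [0.1, -0.0, 0.7]
grip_width: 69.8
finger_force: 0.0
```

```bash
python3 - <<'E'
from h import *
shot("wrist","w3"); shot("side","s3"); s=robot.sense(); print(s["time_s"],s["position"],robot.hold_point_z)
T=R.from_rotvec(s["tcp_rot"]).as_matrix();print(np.degrees(np.arctan2(T[1],T[0])))
c=cam("w3"); 
for p in [(447.3-3.7,-249.5)]:
  st=np.array([438.7+5,-248.8-.7])
q=[447.3,-250,10]; 
P=R.from_euler("ZY",[-.137,-.036]).apply([(-4,-20,115),(-4,20,115),(4,-20,115),(4,20,115),(-34,0,32),(-4,0,75)])+q
u=proj(c,P); print(u)
a=cv2.imread("pics/w3.png")
for k in u: cv2.circle(a,tuple(map(int,k*16)),32,(0,255,0),1,cv2.LINE_AA,4)
cv2.imwrite("pics/w3o.png",cv2.resize(a[120:420,120:520],None,fx=2,fy=2,interpolation=cv2.INTER_CUBIC))
E
```

```text
3.3833 [ 439.80881644 -249.84255525  156.06240067] 18.700000000000003
[172.14388878  82.14381205 -31.151808  ]
[[289.11730813 255.66560293]
 [355.88382318 255.70894999]
 [289.39223642 268.30784102]
 [355.55674771 268.35340342]
 [322.0338583  188.37423687]
 [322.20337155 238.68728401]]
```

View pics/w3o.png

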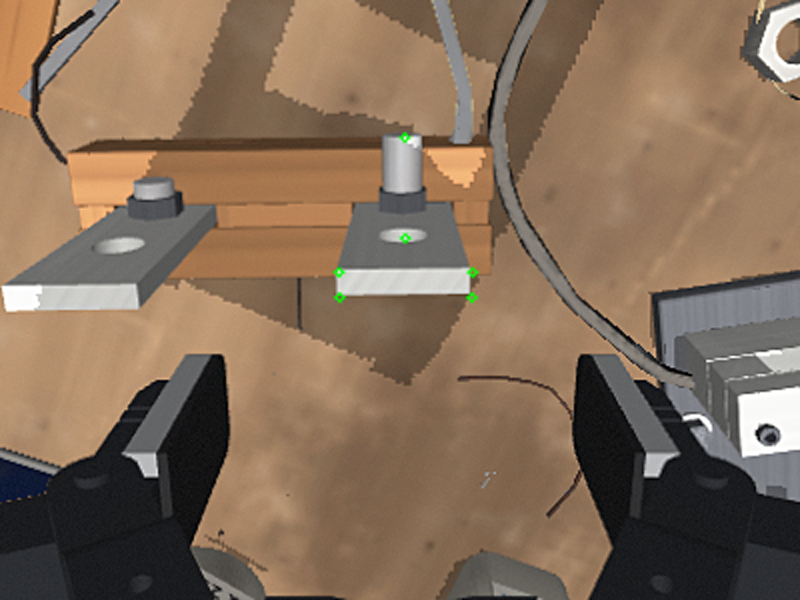

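The stop's projected corners match within about 1 px and it sits centred between the fingers. Descending and gripping.

>>> drive_tool(deltas=[{"x":0,"y":0,"z":0.5,"roll":0,"claw":60},{"x":0,"y":0,"z":0.5,"roll":0,"claw":55},{"x":0,"y":0,"z":0.4,"roll":0,"claw":50},{"x":0,"y":0,"z":0,"roll":0,"claw":36},{"x":0,"y":0,"z":0,"roll":0,"claw":30},{"x":0,"y":0,"z":0,"roll":0,"claw":30},{"x":0,"y":0,"z":0,"roll":0,"claw":30},{"x":0,"y":0,"z":0,"roll":0,"claw":30}])

```text
time_s: 4.05
position: [439.7, -250.7, 99.9]
tcp_rot: [0.217, 3.132, -0.001]
force: [0.2, 0.1, 0.1]
grip_width: 30.0
finger_force: 0.0
```

```bash
python3 - <<'E'
from h import *
shot("wrist","w4"); shot("scene","sc4"); shot("side","s4"); s=robot.sense(); print(s["time_s"],s["position"],s["grip_width"],s["finger_force"])
q=[447.3,-250,10]
P=R.from_euler("ZY",[-.137,-.036]).apply([(-4,-20,115),(-4,20,115),(4,-20,115),(4,20,115),(-34,0,32),(-4,0,75)])+q
a=[]
for t,c,(x,y),f in (("w4",cam("w4"),(220,150),2),("sc4",cam("sc4"),(300,230),4),("s4",cam("s4"),(230,230),4)):
    im=cv2.imread(f"pics/{t}.png"); w,h=(200,200) if f==2 else (100,100)
    im=cv2.resize(im[y:y+h,x:x+w],None,fx=f,fy=f,interpolation=cv2.INTER_CUBIC)
    for k in proj(c,P): cv2.circle(im,tuple(map(int,(k-[x,y])*f)),2,(0,255,0),1)
    for k in proj(c,s["position"][None]): cv2.circle(im,tuple(map(int,(k-[x,y])*f)),3,(0,0,255),1)
    a.append(im[:400,:266] if f==4 and 0 else im)
cv2.imwrite("pics/c4.png",cv2.resize(np.hstack(a),None,fx=.66,fy=.66,interpolation=cv2.INTER_AREA))
E
```

```text
4.35 [ 439.13474522 -250.45413879   98.98231164] 29.696245778771566 0.0
```

View pics/c4.png

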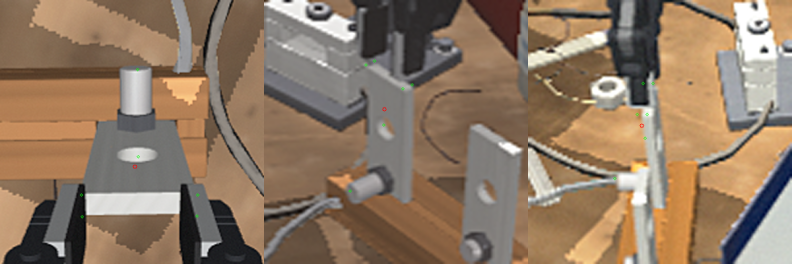

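The fingers closed to 30 mm with no force. The side view at (640,103) suggests the tips are just above the plate top. I'll quantify that.

```bash
python3 - <<'E'
from h import *
np.set_printoptions(precision=1,suppress=True)
def aty(c,p,y):
    o,d=ray(c,p); return o+d*(y-o[1])/d[1]
for y in (-265,-272): print("side tip",aty(cam("s4"),((640-528)/2.64+230,103/2.64+230),y))
for y in (-232,-225): print("scene +y tip",aty(cam("sc4"),((373-264)/2.64+300,56/2.64+230),y))
for y in (-265,-270): print("scene -y tip",aty(cam("sc4"),((402-264)/2.64+300,84/2.64+230),y))
im=cv2.imread("pics/sc4.png")[225:290,325:370]; im2=cv2.imread("pics/s4.png")[225:290,250:295]; im3=cv2.imread("pics/w4.png")[215:275,225:375]
r=lambda i,f:cv2.resize(i,None,fx=f,fy=f,interpolation=cv2.INTER_CUBIC)
a=np.hstack([r(im,8),r(im2,8)])[:520]; cv2.imwrite("pics/c5.png",a); print(a.shape)
E
```

```text
side tip [ 439.4 -265.   133.2]
side tip [ 439.6 -272.   138.6]
scene +y tip [ 445.7 -232.   131.4]
scene +y tip [ 453.5 -225.   125.5]
scene -y tip [ 439.5 -265.   125.6]
scene -y tip [ 433.7 -270.   130.1]
(520, 720, 3)
```

View pics/c5.png

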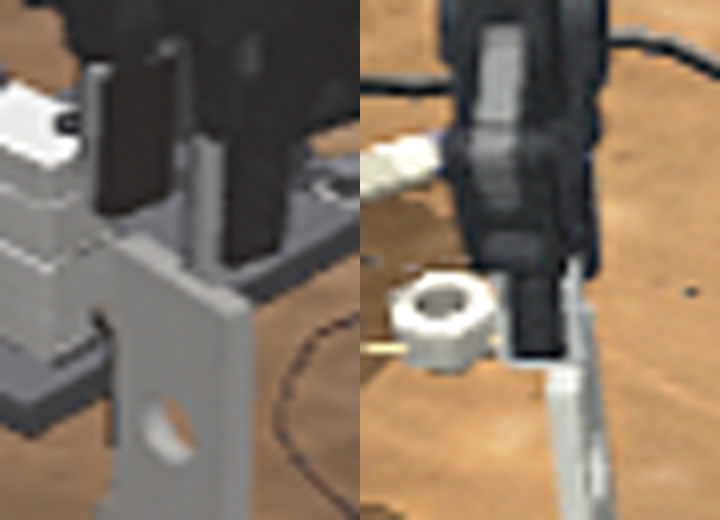

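Tips are at about z=127 with the TCP at 99, so they sit just above the plate. I'll open, go about 23 mm lower and grip again.

>>> drive_tool(deltas=[{"x":0,"y":0,"z":0,"roll":0,"claw":62},{"x":0,"y":0,"z":0,"roll":0,"claw":62},{"x":0,"y":0,"z":0,"roll":0,"claw":62},{"x":0,"y":0,"z":0.3,"roll":0,"claw":62},{"x":0,"y":0,"z":0.3,"roll":0,"claw":62},{"x":0,"y":0,"z":0,"roll":0,"claw":40},{"x":0,"y":0,"z":0,"roll":0,"claw":30},{"x":0,"y":0,"z":0,"roll":0,"claw":30},{"x":0,"y":0,"z":0,"roll":0,"claw":30},{"x":0,"y":0,"z":0,"roll":0,"claw":30}])

```text
time_s: 5.18
position: [439.2, -250.5, 75.2]
tcp_rot: [0.217, 3.134, -0.0]
force: [-0.2, -0.9, -3.2]
grip_width: 37.5
finger_force: 60.4
```

>>> drive_tool(deltas=[{"x":0,"y":0,"z":-0.4,"roll":0,"claw":30},{"x":0,"y":0,"z":-0.6,"roll":0,"claw":30},{"x":0,"y":0,"z":-0.65,"roll":-0.95,"claw":30},{"x":0,"y":0,"z":-0.6,"roll":-0.95,"claw":30},{"x":-0.67,"y":0.69,"z":0,"roll":0,"claw":30},{"x":-0.67,"y":0.69,"z":0,"roll":0,"claw":30},{"x":-0.67,"y":0.69,"z":0,"roll":0,"claw":30},{"x":-0.67,"y":0.69,"z":0,"roll":0,"claw":30},{"x":-0.67,"y":0.69,"z":0,"roll":0,"claw":30},{"x":-0.65,"y":0.67,"z":0,"roll":0,"claw":30},{"x":0,"y":0,"z":0,"roll":0,"claw":30},{"x":0,"y":0,"z":0,"roll":0,"claw":30}])

```text
time_s: 6.18
position: [595.3, -79.5, 164.7]
tcp_rot: [-0.048, 3.141, 0.0]
force: [-0.3, -0.8, -3.4]
grip_width: 37.9
finger_force: 61.5
```

```bash
cat > chk.py <<'E'
from h import *
import sys
np.set_printoptions(precision=1,suppress=True)
t=sys.argv[1]; cams=sys.argv[2:]
p=[];
for n in cams: shot(n,t+n)
for i in range(1): s=robot.sense(); print(s["time_s"],s["position"],s["force"],s["grip_width"],s["finger_force"])
T=R.from_rotvec(s["tcp_rot"]).as_matrix();print("yaw y",np.degrees(np.arctan2(T[1,1],T[0,1])))
E
python3 chk.py p1 wrist scene side
```

```text
6.4833 [593.9 -82.1 165. ] [ 0.5 -0.1 -3.7] 37.91283403856939 61.5446412563324
yaw y 91.50306030597186
```

>>> drive_tool(deltas=[{"x":0,"y":0,"z":0.6,"roll":0,"claw":30},{"x":0,"y":0,"z":0.6,"roll":0,"claw":30},{"x":0,"y":0,"z":0.5,"roll":0,"claw":30},{"x":0,"y":0,"z":0.25,"roll":0,"claw":30},{"x":0,"y":0,"z":0,"roll":0,"claw":30},{"x":-0.1,"y":0,"z":0,"roll":0,"claw":30},{"x":-0.1,"y":0,"z":0,"roll":0,"claw":30},{"x":-0.1,"y":0,"z":0,"roll":0,"claw":30},{"x":0,"y":0,"z":0,"roll":0,"claw":30}])

```text
time_s: 7.23
position: [608.4, -81.1, 88.0]
tcp_rot: [-0.043, 3.139, -0.001]
force: [0.0, 0.3, -3.5]
grip_width: 37.6
finger_force: 61.6
```

```bash
python3 chk.py p2 wrist scene side; python3 - <<'E'
from h import *
np.set_printoptions(precision=1,suppress=True)
# automated edge refinement of jig & held stop in several pictures
from scipy.optimize import minimize
def box(lo,hi):
    c=np.array([[(lo,hi)[i>>k&1][k] for k in range(3)] for i in range(8)],float)
    return [(c[i],c[i|1<<k]) for i in range(8) for k in range(3) if not i>>k&1]
def grad(t):
    g=cv2.GaussianBlur(cv2.cvtColor(cv2.imread(f"pics/{t}.png"),6).astype(np.float32),(0,0),1.0)
    return np.hypot(cv2.Sobel(g,5,1,0),cv2.Sobel(g,5,0,1))
def score(q,edges,views):
    s=0
    for c,g in views:
        for a,b in edges:
            P=np.linspace(a,b,40); P=R.from_euler("ZY",[q[3],q[4]]).apply(P)+q[:3]
            u=proj(c,P).astype(np.float32); s+=np.minimum(cv2.remap(g,u[:,0].copy(),u[:,1].copy(),1),150).mean()
    return s
sc=eyes.camera_params("scene");si=eyes.camera_params("side")
V={"w2":(cam("w2"),grad("w2")),"sc":(sc,grad("scene0")),"si":(si,grad("side0"))}
top=lambda x0,x1,y,z:[((x0,-y,z),(x0,y,z)),((x1,-y,z),(x1,y,z)),((x0,-y,z),(x1,-y,z)),((x0,y,z),(x1,y,z))]
eb=top(-62,-34,46,72)+[((-80,-56,12),(-80,56,12))]+[((-80,-56,12),(-40,-56,12))]
for names in (["w2"],["sc"],["w2","sc"]):
    f=lambda p:-score([p[0],p[1],0,p[2]/100,0],eb+([((55,-30,112),(55,30,112)),((55,30,30),(55,30,112))] if "sc" in names else []),[V[n] for n in names])
    best=min((minimize(f,[587.9+a,-81.5+b,3],method="Nelder-Mead",options=dict(initial_simplex=np.array([[587.9+a,-81.5+b,3],[590+a,-81.5+b,3],[587.9+a,-79.5+b,3],[587.9+a,-81.5+b,4.5]]))) for a in (-2,0,2) for b in (-2,0,2)),key=lambda r:r.fun)
    print(names,best.x,best.fun,f([587.9,-81.5,3]))
E
```

```text
7.5333 [606.3 -80.9  86.9] [-0.9  0.5 -3.2] 37.62670217812696 61.554529666900635
yaw y 91.58055345337084
['w2'] [586.8 -79.8   2.4] -848.3745727539062 -814.9878
['sc'] [585.3 -84.    1.8] -1019.0843505859375 -956.44495
['w2', 'sc'] [586.6 -82.2   3.2] -2027.570068359375 -1957.0438
```

>>> drive_tool(deltas=[{"x":-0.1,"y":0,"z":0,"roll":0,"claw":30},{"x":-0.1,"y":0,"z":0,"roll":0,"claw":30},{"x":-0.1,"y":0,"z":0,"roll":0,"claw":30},{"x":0,"y":0,"z":0,"roll":0,"claw":30}])

```text
time_s: 7.87
position: [619.7, -80.6, 86.9]
tcp_rot: [-0.043, 3.14, -0.0]
force: [-0.0, 0.1, -3.5]
grip_width: 37.7
finger_force: 61.6
```

>>> drive_tool(deltas=[{"x":-0.1,"y":0,"z":0,"roll":0,"claw":30},{"x":-0.1,"y":0,"z":0,"roll":0,"claw":30},{"x":0,"y":0,"z":0,"roll":0,"claw":30}])

```text
time_s: 8.12
position: [627.4, -80.4, 86.8]
tcp_rot: [-0.043, 3.141, -0.0]
force: [0.2, -0.3, -2.7]
grip_width: 37.7
finger_force: 61.6
```

>>> drive_tool(deltas=[{"x":-0.05,"y":0,"z":0,"roll":0,"claw":30},{"x":0,"y":0,"z":0,"roll":0,"claw":30}])

```text
time_s: 8.28
position: [628.7, -80.3, 86.7]
tcp_rot: [-0.043, 3.141, -0.0]
force: [-1.1, -0.3, -3.7]
grip_width: 37.7
finger_force: 61.6
```

>>> drive_tool(deltas=[{"x":-0.04,"y":0,"z":0,"roll":0,"claw":30},{"x":0,"y":0,"z":0,"roll":0,"claw":30}])

```text
time_s: 8.45
position: [630.3, -80.3, 86.8]
tcp_rot: [-0.043, 3.141, -0.0]
force: [-0.0, 0.0, -2.8]
grip_width: 37.7
finger_force: 61.6
```

>>> drive_tool(deltas=[{"x":-0.04,"y":0,"z":0,"roll":0,"claw":30},{"x":0,"y":0,"z":0,"roll":0,"claw":30}])

```text
time_s: 8.62
position: [631.8, -80.2, 86.8]
tcp_rot: [-0.043, 3.141, -0.0]
force: [0.0, 0.8, -3.4]
grip_width: 37.9
finger_force: 61.6
```

>>> drive_tool(deltas=[{"x":-0.04,"y":0,"z":0,"roll":0,"claw":30},{"x":0,"y":0,"z":0,"roll":0,"claw":30}])

```text
time_s: 8.78
position: [633.4, -80.1, 86.8]
tcp_rot: [0.043, -3.141, -0.0]
force: [-1.5, -0.3, -3.1]
grip_width: 37.6
finger_force: 61.6
```

>>> drive_tool(deltas=[{"x":-0.03,"y":0,"z":0,"roll":0,"claw":30},{"x":0,"y":0,"z":0,"roll":0,"claw":30}])

```text
time_s: 8.95
position: [634.3, -80.1, 86.7]
tcp_rot: [0.043, -3.141, -0.0]
force: [-1.0, -0.6, -2.5]
grip_width: 37.5
finger_force: 61.6
```

>>> drive_tool(deltas=[{"x":-0.03,"y":0,"z":0,"roll":0,"claw":30},{"x":0,"y":0,"z":0,"roll":0,"claw":30}])

```text
time_s: 9.12
position: [634.7, -80.0, 86.6]
tcp_rot: [0.043, -3.139, -0.0]
force: [-7.2, -0.3, 0.2]
grip_width: 37.5
finger_force: 61.9
```

>>> drive_tool(deltas=[{"x":-0.03,"y":0,"z":0,"roll":0,"claw":30},{"x":0,"y":0,"z":0,"roll":0,"claw":30}])

```text
time_s: 9.28
position: [635.0, -80.0, 86.4]
tcp_rot: [0.043, -3.138, -0.0]
force: [-10.1, -0.9, 2.4]
grip_width: 37.6
finger_force: 62.1
```

>>> drive_tool(deltas=[{"x":0.03,"y":0,"z":0,"roll":0,"claw":30},{"x":0,"y":0,"z":0.06,"roll":0,"claw":30},{"x":0,"y":0,"z":0,"roll":0,"claw":30}])

```text
time_s: 9.53
position: [634.5, -80.1, 83.9]
tcp_rot: [0.043, -3.139, -0.0]
force: [-4.8, -1.1, -2.7]
grip_width: 37.6
finger_force: 61.5
```

>>> drive_tool(deltas=[{"x":0,"y":0,"z":0.03,"roll":0,"claw":30},{"x":0,"y":0,"z":0,"roll":0,"claw":30}])

```text
time_s: 9.7
position: [634.5, -80.1, 82.9]
tcp_rot: [0.043, -3.139, -0.0]
force: [-5.4, -0.7, -1.4]
grip_width: 37.7
finger_force: 61.7
```

>>> drive_tool(deltas=[{"x":0,"y":0,"z":0.02,"roll":0,"claw":30},{"x":0,"y":0,"z":0,"roll":0,"claw":30}])

```text
time_s: 9.87
position: [634.7, -80.1, 82.6]
tcp_rot: [0.043, -3.14, -0.0]
force: [-9.0, -0.2, 6.0]
grip_width: 37.5
finger_force: 62.5
```

Contact with the upright and then the peg came at the expected heights, so I'm releasing.

>>> drive_tool(deltas=[{"x":0,"y":0,"z":0,"roll":0,"claw":42},{"x":0,"y":0,"z":0,"roll":0,"claw":48},{"x":0,"y":0,"z":0,"roll":0,"claw":56},{"x":0,"y":0,"z":0,"roll":0,"claw":62},{"x":0,"y":0,"z":0,"roll":0,"claw":62},{"x":0,"y":0,"z":0,"roll":0,"claw":62},{"x":0,"y":0,"z":-0.5,"roll":0,"claw":62},{"x":0,"y":0,"z":-0.8,"roll":0,"claw":62},{"x":0,"y":0,"z":-0.9,"roll":0,"claw":70},{"x":0,"y":0,"z":-0.9,"roll":0,"claw":85},{"x":0.5,"y":0,"z":-0.5,"roll":0,"claw":85},{"x":0,"y":0,"z":0,"roll":0,"claw":85}])

```text
time_s: 10.87
position: [615.9, -81.0, 231.3]
tcp_rot: [-0.043, 3.136, -0.002]
force: [1.2, -1.3, -0.4]
grip_width: 85.0
finger_force: 0.0
```

```bash
python3 chk.py p3 wrist scene side
```

```text
11.1667 [615.4 -80.5 225. ] [-0.8  0.1  0.4] 84.77053335189436 0.0
yaw y 91.57976121704752
```

```bash
cat > edge.py <<'E'
from h import *
from scipy.optimize import differential_evolution
def grad(t):
    g=cv2.GaussianBlur(cv2.cvtColor(cv2.imread(f"pics/{t}.png"),6).astype(np.float32),(0,0),.8)
    return np.hypot(cv2.Sobel(g,5,1,0),cv2.Sobel(g,5,0,1))
def score(q,edges,views):
    s=0
    for c,g in views:
        for a in edges:
            P=R.from_euler("ZY",[q[3],q[4]]).apply(a)+q[:3]
            u=proj(c,P).astype(np.float32); s+=np.minimum(cv2.remap(g,u[:,0].copy(),u[:,1].copy(),1),120).mean()
    return s
def seg(a,b): return np.linspace(a,b,40)
th=np.linspace(0,2*np.pi,60)[:,None]
def fit(q0,span,edges,views):
    r=differential_evolution(lambda q:-score(q,edges,views),[(a-s,a+s+1e-6) for a,s in zip(q0,span)],seed=1,maxiter=60,popsize=10,tol=1e-4)
    return r.x,-r.fun,score(q0,edges,views)
E
python3 - <<'E'
from edge import *
np.set_printoptions(precision=2,suppress=True)
F=[seg((-4,-20,115),(-4,20,115)),seg((-4,-20,60),(-4,-20,115)),seg((-4,20,40),(-4,20,115)),seg((4,20,115),(4,-20,115)),np.hstack([0*th-4,9*np.cos(th),75+9*np.sin(th)]),np.hstack([0*th-34,8*np.cos(th),32+8*np.sin(th)])]
for n in ("scene","wrist"):
    v=[(cam("p3"+n),grad("p3"+n))]
    print(n,*fit([639.5,-80,18,.03,0],[6,6,.5 if n=="wrist" else 4,.12,.1],F if n=="scene" else F[:1]+F[3:],v))
J=[seg((-62,-46,72),(-62,46,72)),seg((-34,-46,72),(-34,46,72)),seg((-62,-46,72),(-34,-46,72)),seg((-62,46,72),(-34,46,72)),seg((-80,-56,12),(-80,56,12)),seg((55,-30,112),(55,30,112)),seg((69,-30,112),(69,30,112))]
for n in ("p3wrist","p1wrist","w2"):
    print(n,*fit([588,-81.5,0,.03,0],[5,5,.01,.05,.0001],J[:5] if n!="p3wrist" else J,[(cam(n),grad(n))]))
E
```

```text
scene [644.57 -74.94  14.01   0.12   0.05] 576.58251953125 485.86713
wrist [639.85 -79.71  17.51  -0.04  -0.02] 445.56494140625 199.43187
p3wrist [586.26 -81.02  -0.01   0.04   0.  ] 778.77783203125 625.61
p1wrist [586.39 -81.35   0.     0.03  -0.  ] 556.827880859375 503.71838
w2 [586.51 -81.01   0.01   0.04  -0.  ] 600.0 590.5888
```

```bash
python3 - <<'E'
from edge import *
np.set_printoptions(precision=1,suppress=True)
si=eyes.camera_params("side"); w=cam("w1")
print("handle top",tri((w,(418,366)),(si,(308,153))), "handle base",tri((w,(402,322)),(si,(309,172))))
print("clamp corners",[atz(w,p,5)[:2] for p in ((392,236),(341,308),(523,320))])
print(robot.sense()["joints"], robot.sense()["position"])
E
```

```text
handle top (array([547.9, 224.6, 158.8]), [2.7, 2.7]) handle base (array([547. , 226.7,  95.8]), [5.5, 5.5])
clamp corners [array([484.7, 247.7]), array([554.4, 164.3]), array([639. , 372.6])]
[-0.2  0.4  1.6  0.   1.1 -1.8] [615.4 -80.5 225. ]
```

>>> drive_tool(deltas=[{"x":0,"y":0,"z":0,"roll":-0.85,"claw":80},{"x":0,"y":0,"z":0,"roll":-0.85,"claw":80},{"x":0,"y":0,"z":0,"roll":-0.85,"claw":80},{"x":0,"y":0,"z":0,"roll":-0.85,"claw":80},{"x":0.21,"y":0.92,"z":0.3,"roll":0,"claw":80},{"x":0.21,"y":0.92,"z":0.3,"roll":0,"claw":80},{"x":0.21,"y":0.92,"z":0.3,"roll":0,"claw":80},{"x":0.21,"y":0.92,"z":0.3,"roll":0,"claw":80},{"x":0.21,"y":0.92,"z":0.3,"roll":0,"claw":80},{"x":0.21,"y":0.92,"z":0.3,"roll":0,"claw":80},{"x":0.21,"y":0.92,"z":0.3,"roll":0,"claw":80},{"x":0.21,"y":0.92,"z":0.3,"roll":0,"claw":80}])

```text
time_s: 12.17
position: [456.8, 178.2, 129.1]
tcp_rot: [0.506, -3.099, 0.0]
force: [0.5, 0.6, -0.2]
grip_width: 80.2
finger_force: 0.0
```

```bash
python3 chk.py b1 wrist; python3 - <<'E'
from edge import *
np.set_printoptions(precision=2,suppress=True)
E=[seg((-75,-20,6),(-75,20,6)),seg((75,-20,6),(75,20,6)),seg((-75,-20,6),(75,-20,6)),seg((-75,20,6),(75,20,6))]
for n in ("b1wrist","w1"): print(n,*fit([404.5,160.8,38,.324,0],[6,6,.01,.06,.0001],E,[(cam(n),grad(n))]))
print(*fit([404.5,160.8,36,.324,0],[6,6,6,.06,.0001],E,[(cam(n),grad(n)) for n in ("b1wrist","w1")]))
s=[robot.sense()["position"] for i in range(3)];print(np.mean(s,0))
E
```

```text
12.3667 [457.4 177.8 129.5] [ 0.4 -0.5 -0.4] 79.92441790323015 0.0
yaw y 108.73194919459132
b1wrist [406.21 159.51  38.     0.32   0.  ] 467.002197265625 249.68097
w1 [404.88 159.71  37.99   0.31  -0.  ] 472.0888671875 418.33038
[406.23 159.57  35.51   0.32   0.  ] 939.3345336914062 620.04517
[457.36 177.76 129.47]
```

>>> drive_tool(deltas=[{"x":0,"y":-0.035,"z":0.7,"roll":0,"claw":70},{"x":0,"y":0,"z":0.7,"roll":0,"claw":65},{"x":0,"y":0,"z":0.7,"roll":0,"claw":60},{"x":0,"y":0,"z":0.4,"roll":0,"claw":60},{"x":0,"y":0,"z":0.3,"roll":0,"claw":60},{"x":0,"y":0,"z":0.2,"roll":0,"claw":60},{"x":0,"y":0,"z":0.12,"roll":0,"claw":60},{"x":0,"y":0,"z":0,"roll":0,"claw":60}])

```text
time_s: 13.03
position: [458.8, 175.1, 5.0]
tcp_rot: [0.506, -3.1, 0.0]
force: [-0.9, -0.2, -0.3]
grip_width: 60.1
finger_force: 0.0
```

>>> drive_tool(deltas=[{"x":0,"y":0,"z":0,"roll":0,"claw":45},{"x":0,"y":0,"z":0,"roll":0,"claw":30},{"x":0,"y":0,"z":0,"roll":0,"claw":30},{"x":0,"y":0,"z":0,"roll":0,"claw":30},{"x":0,"y":0,"z":0,"roll":0,"claw":30}])

```text
time_s: 13.45
position: [459.3, 175.9, 6.2]
tcp_rot: [-0.507, 3.099, 0.0]
force: [1.1, 0.2, 4.3]
grip_width: 30.3
finger_force: 2.3
```

The fingers closed with light upward contact, so the tips rest on top of the bar. Their real offset behind the TCP is about 38 mm. I'll open, go lower with a force check and close again.

>>> drive_tool(deltas=[{"x":0,"y":0,"z":-0.1,"roll":0,"claw":60},{"x":0,"y":0,"z":0,"roll":0,"claw":60},{"x":0,"y":0,"z":0,"roll":0,"claw":60},{"x":0,"y":0,"z":0.2,"roll":0,"claw":60},{"x":0,"y":0,"z":0.15,"roll":0,"claw":60},{"x":0,"y":0,"z":0.1,"roll":0,"claw":60},{"x":0,"y":0,"z":0,"roll":0,"claw":60}])

```text
time_s: 14.03
position: [457.7, 175.4, -9.7]
tcp_rot: [0.507, -3.098, 0.0]
force: [0.5, -0.3, -0.4]
grip_width: 60.3
finger_force: 0.0
```

```bash
python3 chk.py b2 wrist scene side; python3 - <<'E'
from edge import *
np.set_printoptions(precision=2,suppress=True)
E=[seg((-75,-20,6),(-75,20,6)),seg((-75,-20,6),(40,-20,6)),seg((-75,20,6),(40,20,6))]
print(*fit([406,159.6,38,.32,0],[8,6,.01,.06,.0001],E,[(cam("b2wrist"),grad("b2wrist"))]))
E
```

```text
14.3333 [458.7 175.7  -8.3] [ 0.1 -0.3 -0.2] 60.19150804645084 0.0
yaw y 108.57526793161374
[413.68 162.56  37.99   0.3   -0.  ] 189.13925170898438 74.99625
```

>>> drive_tool(deltas=[{"x":0,"y":0,"z":0.1,"roll":0,"claw":50},{"x":0,"y":0,"z":0,"roll":0,"claw":42},{"x":0,"y":0,"z":0,"roll":0,"claw":30},{"x":0,"y":0,"z":0,"roll":0,"claw":30},{"x":0,"y":0,"z":0,"roll":0,"claw":30},{"x":0,"y":0,"z":0,"roll":0,"claw":30}])

```text
time_s: 14.83
position: [458.5, 175.6, -12.3]
tcp_rot: [0.507, -3.1, 0.0]
force: [-1.2, -0.6, 3.7]
grip_width: 38.4
finger_force: 59.2
```

```bash
python3 - <<'E'
from h import *
s=robot.sense(); print(repr(s["joints"]),s["position"],s["grip_width"],np.hypot(*s["position"][:2]))
E
```

```text
array([ 3.04031969e-01,  5.91272150e-01,  2.11657257e+00, -4.98523120e-05,
        4.33865718e-01, -1.59100849e+00]) [458.52216814 175.6131936  -12.32096951] 38.35375429764376 491.0016012645943
```

>>> drive_tool(deltas=[{"x":0,"y":0,"z":-0.4,"roll":0,"claw":30},{"x":0,"y":0,"z":-0.8,"roll":0,"claw":30},{"x":0,"y":0,"z":-0.8,"roll":0,"claw":30},{"x":0,"y":0,"z":-0.8,"roll":0,"claw":30},{"x":0,"y":0,"z":-0.8,"roll":0,"claw":30},{"x":0,"y":0,"z":-0.8,"roll":0,"claw":30},{"x":0,"y":0,"z":0,"roll":0,"claw":30}])

```text
time_s: 15.42
position: [461.5, 176.6, 168.9]
tcp_rot: [-0.506, 3.093, 0.002]
force: [2.7, 0.5, -2.1]
grip_width: 38.3
finger_force: 60.6
```

```bash
python3 chk.py b3 wrist scene side; python3 - <<'E'
from h import *
s=robot.sense(); print(repr(s["joints"]),np.hypot(*s["position"][:2]))
E
```

```text
15.7167 [457.6 175.3 162.1] [ 0.4  0.2 -2.1] 38.3278051549156 60.556081524309775
yaw y 108.5781184678861
array([ 3.04056035e-01,  3.00759197e-01,  1.98877350e+00, -1.71402962e-05,
        8.54714478e-01, -1.59097841e+00]) 490.0626673112712
```

```bash
python3 - <<'E'
from h import *
from scipy.optimize import least_squares,fsolve
D=[(.48086,1.59688,650,194.8),(.59127,2.11657,491,-12.4),(.30076,1.98877,490,162.6)]
f=lambda p,q2,q3:(p[0]+p[2]*np.sin(q2)+p[3]*np.sin(q2+q3+p[4]),p[1]+p[2]*np.cos(q2)+p[3]*np.cos(q2+q3+p[4]))
r=least_squares(lambda p:np.concatenate([np.array(f(p,a,b))-(c,d) for a,b,c,d in D]),[0,200,600,600,0]); p=r.x; print(p,r.fun)
for rr in (450,430,420,410,405,400,390):
    q=fsolve(lambda q:np.array(f(p,*q))-(rr,-3.5),[.55,2.3]); print(rr,q,np.pi-q.sum())
E
```

```text
[-2.11627540e+00 -9.38569677e+01  6.01662032e+02  4.46872276e+02
  7.30828783e-02] [-0.03695875 -0.13156412 -0.0386408  -0.05784741  0.07559955  0.18941153]
450 [0.54465169 2.20430139] 0.39263957187567033
430 [0.53130684 2.24838487] 0.36190094225266156
420 [0.52493733 2.27033616] 0.3463191625009827
410 [0.51878411 2.29223664] 0.3305719092047501
405 [0.51579246 2.30317013] 0.32263006206208544
400 [0.51285972 2.31409372] 0.3146392065332786
390 [0.5071784  2.33591517] 0.29849908239469425
```

```bash
python3 - <<'E'
from edge import *
np.set_printoptions(precision=3,suppress=True)
E=[seg((-75,-20,6),(-75,20,6)),seg((-75,-20,6),(35,-20,6)),seg((-75,20,6),(35,20,6))]
q0=[406,158.3,213.5,.32,0]
print(*fit(q0,[6,6,.01,.06,.0001],E,[(cam("b3wrist"),grad("b3wrist"))]))
print(*fit(q0,[8,8,10,.06,.1],E,[(cam("b3wrist"),grad("b3wrist"))]))
print(*fit(q0,[8,8,10,.06,.1],E,[(cam("b3"+n),grad("b3"+n)) for n in ("wrist","side","scene")]))
E
```

```text
[411.92  161.536 213.491   0.288  -0.   ] 129.70712280273438 52.39257
[413.967 162.093 209.652   0.288  -0.027] 187.73101806640625 52.39257
[408.997 160.635 208.953   0.286  -0.029] 775.0032958984375 431.2548
```

```bash
python3 - <<'E'
from edge import *
np.set_printoptions(precision=3,suppress=True)
E=[seg((-75,-20,6),(-75,20,6)),seg((-75,-20,6),(35,-20,6)),seg((-75,20,6),(35,20,6)),seg((-75,-20,0),(-75,20,0)),seg((-75,-20,0),(35,-20,0))]
T=np.array([457.8,175.5])
V={n:(cam("b3"+n),grad("b3"+n)) for n in ("wrist","side","scene")}
def run(names,E=E):
    def f(p): # along, lateral, z, yaw, pitch
        u=np.array([np.cos(p[3]),np.sin(p[3])]); c=T-p[0]*u+p[1]*np.array([-u[1],u[0]])
        return -score([*c,p[2],p[3],p[4]],E,[V[n] for n in names])
    r=differential_evolution(f,[(46,60),(-3,3),(202,220),(.24,.38),(-.08,.08)],seed=2,maxiter=80,popsize=12); print(names,r.x,-r.fun)
run(["wrist"],E[:3]); run(["scene"]); run(["side"]); run(["scene","side"]); run(["wrist","scene","side"])
E
```

```text
['wrist'] [ 46.083  -0.457 209.837   0.287  -0.031] 184.40011596679688
['scene'] [ 49.802   1.234 210.059   0.35    0.015] 423.6549987792969
['side'] [ 49.12   -1.28  210.128   0.267  -0.049] 492.6612548828125
['scene', 'side'] [ 50.963  -1.077 210.97    0.336   0.01 ] 905.8243408203125
['wrist', 'scene', 'side'] [ 49.539  -1.075 210.621   0.286  -0.   ] 1091.8077392578125
```

>>> drive_tool(deltas=[{"x":0,"y":0,"z":0,"roll":1,"claw":30},{"x":0,"y":0,"z":0,"roll":1,"claw":30},{"x":0,"y":0,"z":0,"roll":1,"claw":30},{"x":0,"y":0,"z":0,"roll":1,"claw":30},{"x":0,"y":0,"z":0,"roll":1,"claw":30},{"x":0,"y":0,"z":0,"roll":1,"claw":30},{"x":0,"y":0,"z":0,"roll":1,"claw":30},{"x":0,"y":0,"z":0,"roll":1,"claw":30},{"x":0,"y":0,"z":0,"roll":1,"claw":30},{"x":0,"y":0,"z":0,"roll":1,"claw":30},{"x":0,"y":0,"z":0,"roll":1,"claw":30},{"x":0,"y":0,"z":0,"roll":1,"claw":30}])

```text
time_s: 16.72
position: [457.9, 175.4, 162.2]
tcp_rot: [-1.117, -2.934, 0.002]
force: [-1.1, 0.4, -2.9]
grip_width: 38.5
finger_force: 60.5
```

>>> drive_tool(deltas=[{"x":0,"y":0,"z":0,"roll":1,"claw":30},{"x":0,"y":0,"z":0,"roll":1,"claw":30},{"x":0,"y":0,"z":0,"roll":1,"claw":30},{"x":0,"y":0,"z":0,"roll":1,"claw":30},{"x":0,"y":0,"z":0,"roll":1,"claw":30},{"x":0,"y":0,"z":0,"roll":1,"claw":30},{"x":0,"y":0,"z":0,"roll":1,"claw":30},{"x":0,"y":0,"z":0,"roll":1,"claw":30},{"x":0,"y":0,"z":0,"roll":1,"claw":30},{"x":0,"y":0,"z":0,"roll":1,"claw":30},{"x":0,"y":0,"z":0,"roll":1,"claw":30},{"x":0,"y":0,"z":0,"roll":1,"claw":30}])

```text
time_s: 17.72
position: [457.7, 175.4, 162.2]
tcp_rot: [-2.435, -1.983, 0.004]
force: [-0.1, 0.7, -2.4]
grip_width: 37.9
finger_force: 60.5
```

>>> drive_tool(deltas=[{"x":0,"y":0,"z":0,"roll":1,"claw":30},{"x":0,"y":0,"z":0,"roll":1,"claw":30},{"x":0,"y":0,"z":0,"roll":1,"claw":30},{"x":0,"y":0,"z":0,"roll":1,"claw":30},{"x":0,"y":0,"z":0,"roll":1,"claw":30},{"x":0,"y":0,"z":0,"roll":1,"claw":30},{"x":0,"y":0,"z":0,"roll":1,"claw":30},{"x":0,"y":0,"z":0,"roll":1,"claw":30},{"x":0,"y":0,"z":0,"roll":1,"claw":30},{"x":0,"y":0,"z":0,"roll":1,"claw":30},{"x":0,"y":0,"z":0,"roll":1,"claw":30},{"x":0,"y":0,"z":0,"roll":1,"claw":30}])

```text
time_s: 18.72
position: [457.7, 175.4, 162.2]
tcp_rot: [3.101, 0.5, -0.004]
force: [0.4, 0.3, -2.2]
grip_width: 38.5
finger_force: 60.5
```

>>> drive_tool(deltas=[{"x":0,"y":0,"z":0,"roll":1,"claw":30},{"x":0,"y":0,"z":0,"roll":1,"claw":30},{"x":0,"y":0,"z":0,"roll":1,"claw":30},{"x":0,"y":0,"z":0,"roll":0.3,"claw":30},{"x":0,"y":0,"z":0,"roll":0,"claw":30}])

```text
time_s: 19.13
position: [457.8, 175.4, 162.3]
tcp_rot: [3.14, 0.055, -0.004]
force: [-0.3, 0.2, -2.2]
grip_width: 38.5
finger_force: 60.6
```

```bash
python3 chk.py r1 scene; python3 -c "
from h import *;print(robot.sense()['joints'])"
```

```text
19.1833 [457.9 175.4 162.5] [ 1.2  0.7 -2.6] 38.288910583075456 60.57578375169214
yaw y -87.87655574066473
[ 3.04036388e-01  3.00510075e-01  1.98810986e+00 -5.82207085e-06
  8.55285012e-01  1.83777613e+00]
```

>>> drive_tool(deltas=[{"x":-0.27,"y":0.815,"z":0.3,"roll":0,"claw":30},{"x":-0.27,"y":0.815,"z":0.3,"roll":0,"claw":30},{"x":-0.27,"y":0.815,"z":0.3,"roll":0,"claw":30},{"x":-0.27,"y":0.815,"z":0.3,"roll":0,"claw":30},{"x":-0.27,"y":0.815,"z":0.3,"roll":0,"claw":30},{"x":-0.27,"y":0.815,"z":0.3,"roll":0,"claw":30},{"x":-0.27,"y":0.815,"z":0.3,"roll":0,"claw":30},{"x":-0.27,"y":0.815,"z":0.3,"roll":0,"claw":30},{"x":0,"y":0,"z":0,"roll":0,"claw":30},{"x":0,"y":0,"z":0,"roll":0,"claw":30}])

```text
time_s: 20.02
position: [380.4, -89.5, 66.7]
tcp_rot: [-3.14, -0.053, 0.004]
force: [-0.7, -0.1, -3.1]
grip_width: 38.4
finger_force: 61.1
```

```bash
python3 chk.py i1 wrist scene side; cat > barfit.py <<'E'
from edge import *
import sys
np.set_printoptions(precision=3,suppress=True)
t=sys.argv[1]
s=robot.sense(); T=s["position"]
E=[seg((75,-20,6),(75,20,6)),seg((-30,-20,6),(75,-20,6)),seg((-30,20,6),(75,20,6)),seg((-30,-20,0),(75,-20,0))]
V={n:(cam(t+n),grad(t+n)) for n in ("wrist","side","scene")}
def run(names,E=E):
    def f(p):
        u=np.array([np.cos(p[3]),np.sin(p[3])]); c=T[:2]+p[0]*u+p[1]*np.array([-u[1],u[0]])
        return -score([*c,T[2]+p[2],p[3],p[4]],E,[V[n] for n in names])
    r=differential_evolution(f,[(44,62),(-4,4),(40,58),(-.04,.11),(-.08,.08)],seed=2,maxiter=80,popsize=12); print(names,r.x,-r.fun)
run(["wrist"],E[:3]); run(["scene"]); run(["side"]); run(["scene","side"]); run(["wrist","scene","side"])
E
python3 barfit.py i1; python3 -c "
from h import *;print(robot.sense()['joints'])"
```

```text
20.3167 [382.2 -87.3  67.8] [-0.2 -0.4 -2.7] 38.499002032856424 61.06325752651628
yaw y -87.79503588588862
['wrist'] [44.347 -1.304 47.129  0.    -0.01 ] 212.95652770996094
['scene'] [52.876 -1.146 53.066 -0.027  0.074] 391.52154541015625
['side'] [55.45  -0.263 46.995  0.016 -0.004] 466.4462890625
['scene', 'side'] [56.333  3.567 44.243  0.007 -0.021] 823.6846313476562
['wrist', 'scene', 'side'] [54.723 -1.665 47.974  0.001 -0.001] 1040.253662109375
[-3.01877590e-01  3.43485093e-01  2.28575855e+00  5.38518154e-05
  5.11833557e-01  1.23038787e+00]
```

>>> drive_tool(deltas=[{"x":0,"y":0,"z":0.6,"roll":-0.2,"claw":30},{"x":0,"y":0,"z":0.6,"roll":0,"claw":30},{"x":0,"y":0,"z":0.4,"roll":0,"claw":30},{"x":0,"y":0,"z":0.15,"roll":0,"claw":30},{"x":0,"y":0,"z":0,"roll":0,"claw":30},{"x":0,"y":0,"z":0,"roll":0,"claw":30},{"x":0,"y":0,"z":0,"roll":0,"claw":30}])

```text
time_s: 20.9
position: [382.4, -88.0, -1.6]
tcp_rot: [3.14, 0.085, 0.002]
force: [0.3, -0.8, -2.6]
grip_width: 38.1
finger_force: 61.0
```

```bash
python3 chk.py i2 wrist scene side; python3 barfit.py i2; python3 - <<'E'
from edge import *
np.set_printoptions(precision=2,suppress=True)
J=[seg((-62,-46,72),(-62,46,72)),seg((-34,-46,72),(-34,46,72)),seg((-62,-46,72),(-34,-46,72)),seg((-62,46,72),(-34,46,72)),seg((-80,-56,12),(-80,56,12)),seg((55,-30,112),(55,30,112))]
print(*fit([587,-81.5,0,.03,0],[5,5,.01,.05,.0001],J[:4],[(cam("i2wrist"),grad("i2wrist"))]))
E
```

```text
21.2 [382.1 -88.2  -1.9] [ 0.7  0.8 -3.3] 38.732825163356225 61.04988109436363
yaw y -86.92301136696761
['wrist'] [44.02  -1.032 47.66   0.018  0.027] 216.0
['scene'] [46.773 -3.751 55.876 -0.018  0.01 ] 358.96954345703125
['side'] [58.038  0.502 42.434  0.098  0.026] 458.903076171875
['scene', 'side'] [58.221  3.888 48.391  0.011  0.036] 788.8182983398438
['wrist', 'scene', 'side'] [55.853 -0.596 51.158  0.01   0.044] 984.6069946289062
[588.44 -81.39   0.01   0.02   0.  ] 0.0 0.0
```

>>> drive_tool(deltas=[{"x":0.15,"y":0,"z":0,"roll":0,"claw":30},{"x":0.15,"y":0,"z":0,"roll":0,"claw":30},{"x":0.1,"y":0,"z":0,"roll":0,"claw":30},{"x":0,"y":0,"z":0,"roll":0,"claw":30},{"x":0,"y":0,"z":0,"roll":0,"claw":30}])

```text
time_s: 21.62
position: [398.1, -87.2, -2.5]
tcp_rot: [3.14, 0.085, 0.0]
force: [-0.3, 0.5, -2.8]
grip_width: 38.2
finger_force: 61.0
```

>>> drive_tool(deltas=[{"x":0.08,"y":0,"z":0,"roll":0,"claw":30},{"x":0.05,"y":0,"z":0,"roll":0,"claw":30},{"x":0,"y":0,"z":0,"roll":0,"claw":30},{"x":0,"y":0,"z":0,"roll":0,"claw":30}])

```text
time_s: 21.95
position: [402.8, -86.9, -2.4]
tcp_rot: [-3.14, -0.085, 0.0]
force: [-0.4, 1.6, -3.1]
grip_width: 38.2
finger_force: 60.9
```

>>> drive_tool(deltas=[{"x":0.06,"y":0,"z":0,"roll":0,"claw":30},{"x":0.05,"y":0,"z":0,"roll":0,"claw":30},{"x":0,"y":0,"z":0,"roll":0,"claw":30}])

```text
time_s: 22.2
position: [404.7, -85.9, -2.8]
tcp_rot: [-3.139, -0.085, 0.007]
force: [-8.8, 3.1, -2.5]
grip_width: 38.3
finger_force: 60.9
```

>>> drive_tool(deltas=[{"x":0.05,"y":0,"z":0,"roll":0,"claw":30},{"x":0.05,"y":0,"z":0,"roll":0,"claw":30},{"x":0,"y":0,"z":0,"roll":0,"claw":30}])

```text
time_s: 22.45
position: [410.4, -86.1, -2.6]
tcp_rot: [-3.14, -0.086, 0.003]
force: [-2.6, 6.0, -2.9]
grip_width: 38.5
finger_force: 60.5
```

>>> drive_tool(deltas=[{"x":0,"y":-0.03,"z":0,"roll":-0.15,"claw":30},{"x":0.06,"y":0,"z":0,"roll":0,"claw":30},{"x":0.06,"y":0,"z":0,"roll":0,"claw":30},{"x":0,"y":0,"z":0,"roll":0,"claw":30}])

```text
time_s: 22.78
position: [417.2, -85.2, -2.3]
tcp_rot: [3.139, 0.104, 0.002]
force: [0.5, 0.6, -3.5]
grip_width: 38.6
finger_force: 61.1
```

>>> drive_tool(deltas=[{"x":0.06,"y":0,"z":0,"roll":0,"claw":30},{"x":0.06,"y":0,"z":0,"roll":0,"claw":30},{"x":0,"y":0,"z":0,"roll":0,"claw":30}])

```text
time_s: 23.03
position: [421.6, -84.8, -2.3]
tcp_rot: [3.14, 0.105, 0.001]
force: [0.2, 0.6, -2.6]
grip_width: 38.7
finger_force: 61.1
```

>>> drive_tool(deltas=[{"x":0.1,"y":0.003,"z":0,"roll":0,"claw":30},{"x":0.1,"y":0.003,"z":0,"roll":0,"claw":30},{"x":0.1,"y":0.003,"z":0,"roll":0,"claw":30},{"x":0.1,"y":0.003,"z":0,"roll":0,"claw":30},{"x":0,"y":0,"z":0,"roll":0,"claw":30}])

```text
time_s: 23.45
position: [438.1, -84.2, -2.3]
tcp_rot: [3.14, 0.105, 0.002]
force: [-0.1, -1.0, -2.1]
grip_width: 38.7
finger_force: 61.1
```

>>> drive_tool(deltas=[{"x":0.1,"y":0.003,"z":0,"roll":0,"claw":30},{"x":0.1,"y":0.003,"z":0,"roll":0,"claw":30},{"x":0.1,"y":0.003,"z":0,"roll":0,"claw":30},{"x":0.1,"y":0.003,"z":0,"roll":0,"claw":30},{"x":0,"y":0,"z":0,"roll":0,"claw":30}])

```text
time_s: 23.87
position: [454.0, -83.6, -2.3]
tcp_rot: [3.14, 0.105, 0.002]
force: [0.2, 0.1, -2.6]
grip_width: 38.4
finger_force: 61.1
```

>>> drive_tool(deltas=[{"x":0.06,"y":0.002,"z":0,"roll":0,"claw":30},{"x":0.06,"y":0.002,"z":0,"roll":0,"claw":30},{"x":0.06,"y":0.002,"z":0,"roll":0,"claw":30},{"x":0.06,"y":0.002,"z":0,"roll":0,"claw":30},{"x":0,"y":0,"z":0,"roll":0,"claw":30}])

```text
time_s: 24.28
position: [463.0, -83.2, -2.4]
tcp_rot: [3.14, 0.105, 0.001]
force: [0.3, 0.3, -1.6]
grip_width: 38.5
finger_force: 61.1
```

>>> drive_tool(deltas=[{"x":0.04,"y":0.001,"z":0,"roll":0,"claw":30},{"x":0.03,"y":0.001,"z":0,"roll":0,"claw":30},{"x":0,"y":0,"z":0,"roll":0,"claw":30}])

```text
time_s: 24.53
position: [465.5, -83.1, -2.4]
tcp_rot: [3.14, 0.105, 0.0]
force: [0.4, 0.4, -3.2]
grip_width: 38.3
finger_force: 61.1
```

>>> drive_tool(deltas=[{"x":0.03,"y":0.001,"z":0,"roll":0,"claw":30},{"x":0,"y":0,"z":0,"roll":0,"claw":30}])

```text
time_s: 24.7
position: [466.6, -83.0, -2.4]
tcp_rot: [3.14, 0.105, 0.0]
force: [-0.7, 0.2, -2.2]
grip_width: 38.7
finger_force: 61.1
```

>>> drive_tool(deltas=[{"x":0.03,"y":0.001,"z":0,"roll":0,"claw":30},{"x":0,"y":0,"z":0,"roll":0,"claw":30}])

```text
time_s: 24.87
position: [467.8, -83.0, -2.4]
tcp_rot: [3.14, 0.105, 0.0]
force: [0.5, -1.1, -2.6]
grip_width: 38.6
finger_force: 61.1
```

>>> drive_tool(deltas=[{"x":0.03,"y":0.001,"z":0,"roll":0,"claw":30},{"x":0.02,"y":0,"z":0,"roll":0,"claw":30},{"x":0,"y":0,"z":0,"roll":0,"claw":30}])

```text
time_s: 25.12
position: [469.9, -82.9, -2.4]
tcp_rot: [3.14, 0.105, 0.0]
force: [0.6, -0.5, -2.4]
grip_width: 38.4
finger_force: 61.1
```

>>> drive_tool(deltas=[{"x":0.03,"y":0.001,"z":0,"roll":0,"claw":30},{"x":0,"y":0,"z":0,"roll":0,"claw":30}])

```text
time_s: 25.28
position: [471.0, -82.9, -2.4]
tcp_rot: [3.14, 0.105, 0.0]
force: [-0.3, 0.6, -2.3]
grip_width: 38.2
finger_force: 61.1
```

>>> drive_tool(deltas=[{"x":0.03,"y":0.001,"z":0,"roll":0,"claw":30},{"x":0,"y":0,"z":0,"roll":0,"claw":30}])

```text
time_s: 25.45
position: [472.3, -82.8, -2.4]
tcp_rot: [3.14, 0.105, 0.0]
force: [1.1, -0.1, -2.8]
grip_width: 38.5
finger_force: 61.1
```

>>> drive_tool(deltas=[{"x":0.03,"y":0.001,"z":0,"roll":0,"claw":30},{"x":0,"y":0,"z":0,"roll":0,"claw":30}])

```text
time_s: 25.62
position: [473.5, -82.8, -2.4]
tcp_rot: [3.14, 0.105, 0.0]
force: [-0.2, -0.7, -2.8]
grip_width: 38.5
finger_force: 61.1
```

>>> drive_tool(deltas=[{"x":0.03,"y":0.001,"z":0,"roll":0,"claw":30},{"x":0,"y":0,"z":0,"roll":0,"claw":30}])

```text
time_s: 25.78
position: [474.6, -82.8, -2.4]
tcp_rot: [3.14, 0.105, 0.0]
force: [-0.4, -0.2, -2.6]
grip_width: 38.5
finger_force: 61.1
```

>>> drive_tool(deltas=[{"x":0.03,"y":0.001,"z":0,"roll":0,"claw":30},{"x":0,"y":0,"z":0,"roll":0,"claw":30}])

```text
time_s: 25.95
position: [475.4, -82.6, -2.4]
tcp_rot: [-3.14, -0.105, 0.001]
force: [-0.9, -1.0, -2.1]
grip_width: 38.0
finger_force: 61.1
```

>>> drive_tool(deltas=[{"x":0.03,"y":0.001,"z":0,"roll":0,"claw":30},{"x":0,"y":0,"z":0,"roll":0,"claw":30}])

```text
time_s: 26.12
position: [475.4, -82.4, -2.7]
tcp_rot: [-3.139, -0.105, 0.004]
force: [-6.5, -1.5, -2.0]
grip_width: 38.1
finger_force: 61.2
```

>>> drive_tool(deltas=[{"x":0.015,"y":0,"z":0,"roll":0,"claw":30},{"x":0,"y":0,"z":0,"roll":0,"claw":30},{"x":0,"y":0,"z":0,"roll":0,"claw":30},{"x":0,"y":0,"z":0,"roll":0,"claw":30}])

```text
time_s: 26.45
position: [475.4, -82.3, -2.8]
tcp_rot: [-3.139, -0.105, 0.005]
force: [-8.1, -1.3, -1.7]
grip_width: 38.7
finger_force: 61.3
```

```bash
python3 chk.py e1 wrist scene side; python3 barfit.py e1; python3 - <<'E'
from edge import *
np.set_printoptions(precision=2,suppress=True)
F=[seg((-4,-20,115),(-4,20,115)),seg((-4,-20,60),(-4,-20,115)),seg((-4,20,40),(-4,20,115)),seg((4,20,115),(4,-20,115)),np.hstack([0*th-4,9*np.cos(th),75+9*np.sin(th)])]
v=[(cam("e1scene"),grad("e1scene")),(cam("e1side"),grad("e1side"))]
print("stop",*fit([638.5,-79.5,17,.03,0],[8,6,4,.12,.12],F,v))
v=[(cam("p3scene"),grad("p3scene")),(cam("p3side"),grad("p3side"))]
print("stop before",*fit([638.5,-79.5,17,.03,0],[8,6,4,.12,.12],F,v))
g=lambda t:cv2.imread(f"pics/{t}.png").astype(int)
for n,(y0,y1,x0,x1) in {"scene":(285,320,370,400)}.items():
    print("short stop change",abs(g("e1scene")[y0:y1,x0:x1]-g("scene0")[y0:y1,x0:x1]).mean())
E
```

```text
26.75 [475.3 -82.3  -2.8] [-7.6 -2.  -2.8] 38.56384819951532 61.31199174444191
yaw y -86.18147542370131
['wrist'] [45.778 -1.032 48.162  0.029  0.029] 149.0986328125
['scene'] [55.208  0.905 55.093  0.002  0.068] 374.86846923828125
['side'] [61.558  0.966 43.073  0.097  0.019] 443.8704528808594
['scene', 'side'] [59.978 -1.413 50.138  0.052  0.049] 800.2325439453125
['wrist', 'scene', 'side'] [56.755 -1.169 51.045  0.027  0.035] 926.4930419921875
stop [639.78 -81.59  19.09   0.04   0.01] 1082.732666015625 948.0307
stop before [639.37 -80.78  17.95   0.07   0.03] 1045.05126953125 888.14685
short stop change 8.177460317460318
```

```bash
python3 -c "
from station import order; print(order.close_job())"
```

```text
the job is handed in; nothing more can be done
None
```

I handed the job in: the long stop hangs on the peg, and the gripper holds the bar in the slot, pressing the stop's button with about 7 N; the hand-in returned no verdict, and I checked the end state only by force readings and image fits.

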